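# Put the nail-dust extractor back to work

## Task

Put the desk dust extractor back to work by pushing only: push its teal filter cassette along the slot until it is fully home, then flip the red-knobbed latch lever over centre so that it snaps down in front of the cassette's tab, and last flip the yellow-knobbed toggle on the grey switch box over to its green side. The cassette must stay in its slot without being lifted, and both bottles and the buffer block must be left where they stand.

Things in the scene. Friction and masses are not known exactly. Their poses are not given: they have to be found in the camera images.
- extractor: White dust extractor fixed to the desk: slab 240 (x) by 200 (y) by 50 mm high, origin at the centre of its underside. On top a slot runs along its x axis, open at the front (-x), going in towards +x: floor at z 50 mm, rails with inner faces at y +-52 and tops at 68 mm, x -90 to +110, and a back stop 72 mm high with its face at x +65 mm.
- cassette: Loose teal filter cassette, 120 (x) by 100 (y) by 22 mm thick, about 0.25 kg, flat in the slot (2 mm play each side), axes along the extractor's. Origin at the centre of its underside. A tab 16 wide (y), 8 mm thick (x) stands mid-front, flush with the front (-x) face. Starts 30 to 50 mm short of home; slides at 1 to 4 N. Home, it touches the back stop: origin at extractor x +5 mm.
- cassette_tab (a point): Middle of the top edge of the cassette's tab, on its front (-x) face: 60 mm in front of the cassette's origin and 72 mm above its underside.
- latch_hinge (a point): Hinge of the latch lever, fixed on the extractor at x -64, y -62, z 82 mm in the extractor's frame; its axis runs along the extractor's x, so the lever swings in the extractor's y-z plane. Over-centre spring: let go short of upright it falls back, past upright it snaps to the far stop by itself. About 1 N at the knob starts it.
- latch_knob (a point): Centre of the latch lever's red ball knob (24 mm diameter), 95 mm from the hinge at the end of a 10 mm round steel bar. The lever swings in a plane across the extractor (its y-z plane).
- latch (a joint): Angle of the latch lever, rad. 0 = open, leaning 0.6 from upright outward to the extractor's -y. It grows as the lever swings up and over towards +y: 0.6 upright, 1.8 closed, the bar lying across the front of the tab (4 mm before it when the cassette is home), knob 26 mm beyond the slot's middle and 116 mm above the desk.
- switch_box: Grey switch box fixed to the desk, 100 (x) by 75 (y) by 55 mm high, origin at the centre of its underside. A green mark lies on its top at the +x end, a black mark at the -x end; the toggle stands in the middle of the top.
- power_knob (a point): Centre of the toggle's yellow ball knob (20 mm diameter), at the end of a 10 mm round steel bar, 65 mm from the toggle's pivot, which lies 52 mm above the box's origin with its axis along the box's y.
- power (a joint): Angle of the power toggle, rad. 0 = off, leaning 0.5 from upright towards the black mark (box's -x); 0.5 upright; 1.0 = on, leaning 0.5 towards the green mark (+x). Over-centre spring: short of upright it falls back, past upright it snaps to the other end. About 1 N at the knob starts it.
- polish: Bystander: pink nail polish bottle, 30 mm diameter, 75 mm high, near the green (+x) end of the switch box. Origin at the centre of its underside.
- buffer: Bystander: yellow buffer block, 28 by 90 by 28 mm high, lying across before the black (-x) end of the switch box. Origin at the centre of its underside.
- remover: Bystander: pink remover bottle, 64 mm diameter, 130 mm high, at the far side of the desk. Origin at the centre of its underside.
There are look-alikes about, which are no part of the job. What is shaped like the switch_box but orange is not meant. Leave any purple look-alike of the cassette alone.

How it is judged (in metres and radians):
On the way, in this order (a step that is already met when the one before it is completed fails the run):
1. the cassette is fully home in its slot (x of cassette in the frame of extractor above 0.002 m), for 0.2 s.
2. the latch lever has snapped over in front of the tab (value of joint latch above 1.65 rad), for 0.2 s.
3. the power toggle has snapped over to the green side (value of joint power above 0.9 rad), for 0.2 s.
At the end, for the whole second after the job is handed in: The cassette lies flat and at rest in its slot within 3 mm of its back stop, the latch lever rests closed (over 1.65 of 1.8 rad) and the power toggle rests on the green side (over 0.9 of 1.0 rad) (x of cassette in the frame of extractor above 0.002 m and z of cassette in the frame of extractor below 0.054 m and angle between cassette's own z axis and vertical below 0.06 rad and linear speed of cassette below 0.02 m/s and value of joint latch above 1.65 rad and value of joint power above 0.9 rad); the robot touches nothing.
It fails at once if the cassette is lifted more than 12 mm or tipped (z of cassette in the frame of extractor above 0.062 m or angle between cassette's own z axis and vertical above 0.2 rad).
It fails at once if a bystander (polish, buffer or remover) is moved more than 20 mm or tipped over (distance of any of polish, buffer, remover from where it was at the start of the episode above 0.02 m or angle between any of polish, buffer, remover's own z axis and vertical above 0.4 rad).
It also fails if it takes over 61 s, if anything falls off the work surface, if the arm or the gripper's body presses on something with over 40 N, if the wrist force passes 120 N, or if a joint passes its speed limit or range.

## Robot

A 7-joint arm with a two-finger parallel gripper is mounted at the origin on the work surface. World frame = base frame: x ahead of the robot, y to its left, z up, the work surface at z = 0. Lengths are in m, angles in degrees, forces in N, time in s.
With the tool pointing down it reaches from about 0.425 to 0.875 m from the base axis. Payload 4.7 kg.
Tool frame: the origin (TCP) lies at the very end of the fingers, on their centre line; the grasp point (between the pads) lies 19 mm behind it; z points along the fingers, y is the direction in which the jaws open and shut (so a half turn about z gives the same grasp; the last joint's range is limited). The gripper opens to 87 mm and grips with 3 to 60 N. Pads are 19 mm wide; open, the fingers measure 117 mm over their backs; the gripper's body (75 mm by 190 mm) begins 51 mm behind the grasp point.
Start: joints at [-65.655, 18.392, -4.016, 83.108, 1.295, 78.541, -3.26], TCP at [0.26, 0.596, 0.223] pointing down, gripper open.
Joint ranges: [-163.93, 163.93], [-17.29, 119.83], [-79.2, 71.16], [3.27, 140.29], [-89.18, 269.18], [5.43, 117.66], [-154.24, 154.24]. Speed limits (degrees/s): [147.25, 147.25, 180, 180, 180, 180, 180].

## Interface

Orientations are given as [roll, pitch, yaw] about the fixed x, y, z axes, in that order (R = Rz(yaw) Ry(pitch) Rx(roll)).
In Python, from cell import monitor, imaging, ticket, spot_in, pinpoint gives the robot as it stands.
- The arm moves only by the tool servo_tool, never from a script. Its argument "targets" is a list of rows, each a list of 5 numbers: the opening in per cent of the stroke, from 0 (shut) to 100 (fully open), then the shift along the tool's x, y, z in m, then the turn about the tool's z in rad. In form: [[grip, dx, dy, dz, turn], ...]. A call has 1 to 5 rows; each row is the pose to reach, as a shift and turn from the pose commanded when the call began, along the tool's axes at that moment; what a row does not reach only later rows make up. A row lasts 1/8 s, in which the tool goes at most 62.5 mm and 10.7 degrees, less where a joint would pass 70% of its speed; a pose out of reach is approached as far as the arm can. A call with a gripper value outside its range is refused whole. The fingers move at their own pace and stop on an object; "grip_force" is the grip in N (left out, the last holds). Time passes only in rows, so rows that repeat a pose let the fingers close. It gives the time, the measured TCP pose, the force and the opening at its end, in the units of the state.
- monitor.get_obs(): the state, without advancing time (a new reading comes with each control period).
- imaging.read_camera(name): name is "scene" or "top" or "wrist"; returns a dict with "frame" (420x560x3 uint8, blue, green, red), "depth" (420x560 float32, m along the optical axis (not along the pixel's ray), 0 where there is no reading), "K" (3x3 intrinsics, pixels), "world_from_camera" (4x4, takes a point from camera to world coordinates). Camera axes: x right, y down, z forward; pixel columns grow to the right and rows downward; lengths in m; the calibration is good to about 2 mm. A picture is of the moment at which its call begins.
- ticket.sign_off(): hands the job in, once; it reports no verdict.
Trained networks look in the newest picture that a camera, given by its name, has taken for a name from the list of things; names that differ only in an ending like _2 or _b are one class to them, and where a whole thing is asked for, a point or a joint stands for the part that bears it (a point fixed in the world has none). Each returns a list of dicts, best first, with "confidence" (0 to 1); they miss things now and then, are a little off and sometimes report something else, mostly with a low value. They report only what shows in the picture. A call takes as long as a camera call. They do not tell look-alikes from the thing itself.
- spot_in(camera, label): "at" ([column, row] in pixels, amid what is visible of it).
- pinpoint(camera, label): "at" ([column, row] in pixels: a listed point, or the origin of a listed thing).
The state is a dict: "time_s": time; "qpos": joint angles; "joint_velocities": joint speeds; "effort": joint torques, N m; "tool_pos": TCP position; "tool_rot": TCP orientation; "force": force on the tool from outside, world axes, zero at the start; "wrist_torque": the same for the moment, N m; "grip_width": finger opening in m.
Only numpy, scipy, OpenCV 4.12 (cv2) and the standard library are available. Lean on these libraries where they do the work, as an engineer would, in place of code of your own. Each camera call takes 0.05 s, during which the arm holds its last target.

## Working session

There is one attempt and no reset: what is moved stays moved. The work goes in short steps, Python scripts to look and compute and a tool call to move; the robot and the scene stay as the last step left them, time stands still between calls to the robot, and variables do not carry over. Pictures are saved under pics/ and viewed, and the job is handed in when it is done.

Besides the shell and the picture viewer there is one more tool, called after "Request:" by a JSON object that holds its "method" and its "body". servo_tool: Moves the arm, as the interface text tells. Its arguments: {"type":"object","properties":{"targets":{"type":"array","items":{"type":"array","items":{"type":"number"}}},"grip_force":{"type":"number"}},"required":["targets"]}

```bash
ls; mkdir -p pics; python3 - <<'E'
from cell import monitor, imaging, ticket, spot_in, pinpoint
import cv2
o=monitor.get_obs(); print({k:o[k] for k in ('time_s','tool_pos','tool_rot','force','grip_width')})
for c in('scene','top'):
    r=imaging.read_camera(c); cv2.imwrite(f'pics/{c}0.png',r['frame']); print(c,r['K'].tolist(),r['world_from_camera'].round(3).tolist())
    for l in ['extractor','cassette','cassette_tab','latch_hinge','latch_knob','switch_box','power_knob','polish','buffer','remover']:
        print(l,[( [round(float(v)) for v in d['at']],round(d['confidence'],2)) for d in pinpoint(c,l)][:3])
E
```

```text
pics
{'time_s': 0.0, 'tool_pos': array([0.25940288, 0.59537992, 0.22143373]), 'tool_rot': array([-1.79888521e+02,  6.11001063e-03,  1.56467087e+02]), 'force': array([-0.30371466,  0.32066449, -0.2146885 ]), 'grip_width': 0.08715913077227211}
scene [[422.45660375352867, 0.0, 284.79586087566724], [0.0, 422.45660375352867, 221.07290870523337], [0.0, 0.0, 1.0]] [[-0.291, 0.619, -0.73, 1.345], [0.957, 0.198, -0.213, 0.253], [0.013, -0.76, -0.649, 0.772], [0.0, 0.0, 0.0, 1.0]]
extractor [([354, 258], 0.93)]
cassette [([462, 290], 0.97), ([354, 232], 0.59)]
cassette_tab [([358, 196], 0.84), ([500, 283], 0.65)]
latch_hinge [([335, 218], 0.77)]
latch_knob [([312, 193], 0.63)]
switch_box [([258, 249], 0.94), ([213, 233], 0.93), ([221, 210], 0.26)]
power_knob [([216, 196], 0.66), ([256, 212], 0.42)]
polish [([194, 264], 0.84)]
buffer [([222, 207], 0.78)]
remover [([242, 296], 0.7), ([354, 199], 0.43)]
top [[497.2020441735867, 0.0, 279.51465290943696], [0.0, 497.2020441735867, 204.33046314659722], [0.0, 0.0, 1.0]] [[0.019, -0.991, 0.129, 0.439], [-1.0, -0.018, 0.009, 0.056], [-0.007, -0.13, -0.992, 1.34], [0.0, 0.0, 0.0, 1.0]]
extractor [([224, 222], 0.86)]
cassette [([131, 207], 0.8)]
cassette_tab [([231, 258], 0.88), ([98, 198], 0.75)]
latch_hinge [([251, 236], 0.61)]
latch_knob [([272, 230], 0.7)]
switch_box [([318, 205], 0.87), ([364, 216], 0.7)]
power_knob [([376, 227], 0.64), ([323, 212], 0.43)]
polish [([369, 174], 0.42)]
buffer [([376, 259], 0.71)]
remover [([314, 152], 0.56)]
```

View pics/scene0.png

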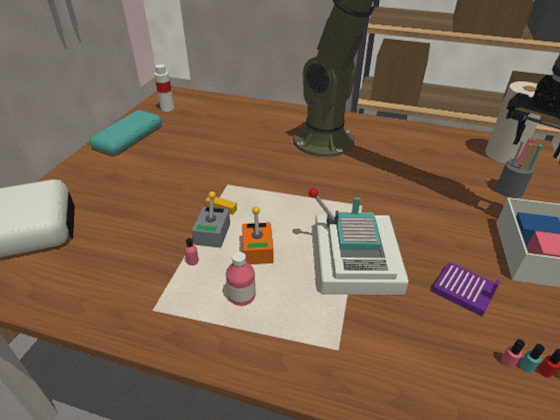

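View pics/top0.png

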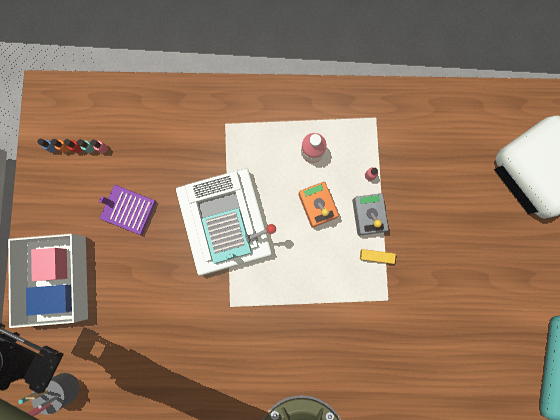

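Scene: the teal cassette is in the white extractor at top (226,232), and a purple look-alike lies at (128,210). The grey switch box is at top (370,214) and an orange look-alike at (319,205). The grey box matches the description: polish sits at its green end, the yellow buffer at its black end. Next I enlarge and measure.

```bash
cat > h.py <<'E'
from cell import monitor, imaging, ticket, spot_in, pinpoint
import cv2, numpy as np
def cloud(r):
    d=r['depth'];K=r['K'];T=r['world_from_camera']
    v,u=np.mgrid[:d.shape[0],:d.shape[1]]
    P=np.stack([(u-K[0,2])/K[0,0]*d,(v-K[1,2])/K[1,1]*d,d],-1)@T[:3,:3].T+T[:3,3]
    P[d==0]=np.nan
    return P
def ray(r,uv,z):
    K=r['K'];T=r['world_from_camera']
    c=T[:3,:3]@np.array([(uv[0]-K[0,2])/K[0,0],(uv[1]-K[1,2])/K[1,1],1]);o=T[:3,3]
    return o+c*(z-o[2])/c[2]
def proj(r,p):
    T=r['world_from_camera'];c=T[:3,:3].T@(np.asarray(p)-T[:3,3]);return (r['K']@c/c[2])[:2]
E
python3 - <<'E'
from h import *
r=imaging.read_camera('top');P=cloud(r);f=r['frame']
np.savez('top0.npz',P=P,f=f)
cv2.imwrite('pics/topcrop.png',cv2.resize(f[140:290,170:400],None,fx=3.4,fy=3.4,interpolation=cv2.INTER_CUBIC))
s=imaging.read_camera('scene');cv2.imwrite('pics/scrop.png',cv2.resize(s['frame'][170:310,180:420],None,fx=3.3,fy=3.3,interpolation=cv2.INTER_CUBIC))
x,y,z=P[...,0],P[...,1],P[...,2]
def rect(m,n):
    pts=P[m][:,:2].astype(np.float32)*1000
    q=cv2.minAreaRect(pts);print(n,m.sum(),q, 'zmed',np.nanmedian(P[m][:,2]).round(4))
u=np.arange(560)[None,:]+0*np.arange(420)[:,None]; v=np.arange(420)[:,None]+0*u
ex=(u>170)&(u<285)&(v>160)&(v<285)
rect(ex&(z>0.03),'ex all'); rect(ex&(z>0.044)&(z<0.054),'slab'); rect(ex&(z>.062)&(z<.08),'casstop')
hsv=cv2.cvtColor(f,cv2.COLOR_BGR2HSV)
teal=ex&(hsv[...,0]>75)&(hsv[...,0]<100)&(hsv[...,1]>60)
rect(teal,'teal');rect(teal&(z<.08),'teallow')
sw=(u>350)&(u<392)&(v>185)&(v<242)
rect(sw&(z>.045)&(z<.065),'sw');
for n,a in (('polish',(360,382,163,186)),('buffer',(355,402,245,268)),('rem',(298,332,128,168)),('orange',(295,342,175,232))):
    m=(u>a[0])&(u<a[1])&(v>a[2])&(v<a[3])&(z>.015)
    rect(m,n);print(np.nanmax(z[m]))
E
```

```text
ex all 7049 ((565.31005859375, 202.7257080078125), (240.1468505859375, 226.9585418701172), 17.151105880737305) zmed 0.0669
slab 2804 ((561.5548706054688, 215.21670532226562), (239.46923828125, 199.77989196777344), 16.98108673095703) zmed 0.0499
casstop 3649 ((569.3526611328125, 216.0493927001953), (216.8753204345703, 143.99957275390625), 17.14359474182129) zmed 0.0716
teal 634 ((522.750244140625, 203.45553588867188), (119.576904296875, 98.64234924316406), 17.46156883239746) zmed 0.0724
teallow 609 ((523.0396118164062, 203.27149963378906), (118.58084106445312, 99.38334655761719), 17.124967575073242) zmed 0.0722
sw 1025 ((587.7455444335938, -171.26646423339844), (100.22692108154297, 76.57256317138672), 8.613401412963867) zmed 0.0555
polish 128 ((695.5081787109375, -173.44358825683594), (28.09675407409668, 24.068954467773438), 45.82963943481445) zmed 0.051
0.08429754913814613
buffer 376 ((477.82122802734375, -193.35214233398438), (91.3336181640625, 28.115793228149414), 83.35081481933594) zmed 0.0279
0.03821002995671341
rem 581 ((759.9083251953125, -18.51239013671875), (62.31895446777344, 62.169307708740234), 27.96366310119629) zmed 0.0914
0.13537627462788349
orange 1143 ((611.4086303710938, -33.76173782348633), (100.33263397216797, 75.67617797851562), 22.55009651184082) zmed 0.0565
0.12360092087233876
```

View pics/topcrop.png

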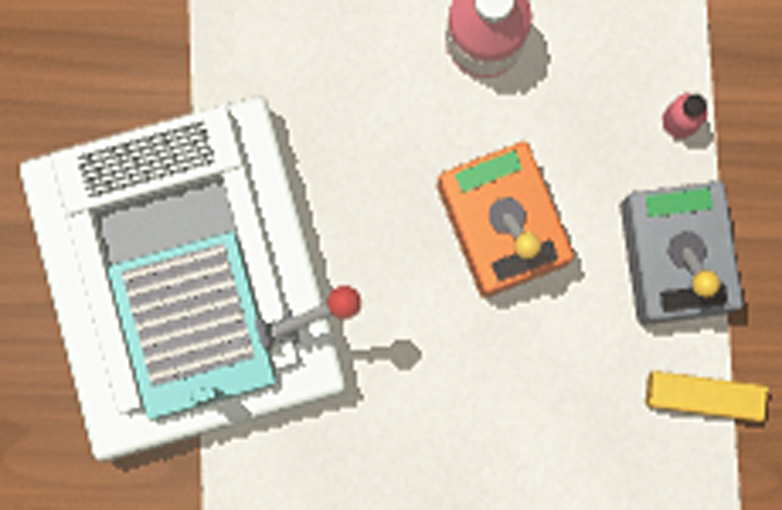

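View pics/scrop.png

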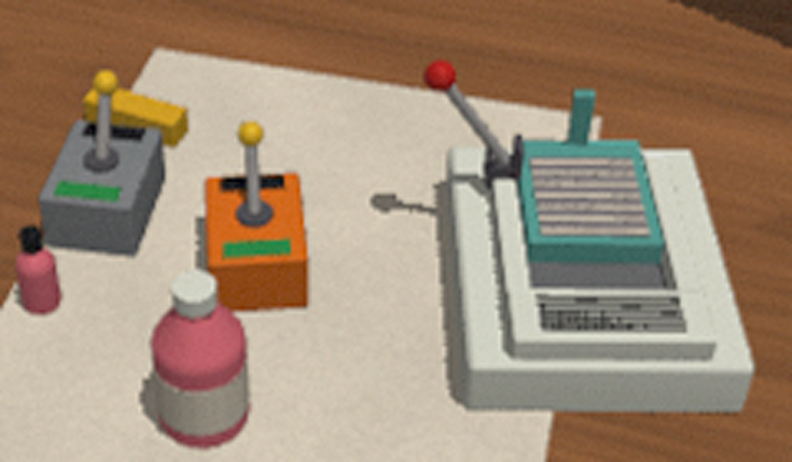

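Request:
{"method": "servo_tool", "body": {"targets": [[0,-0.032,-0.032,0,0.172],[0,-0.064,-0.064,0,0.345],[0,-0.096,-0.096,0,0.518],[0,-0.128,-0.128,0,0.69],[0,-0.161,-0.16,0,0.863]]}}

```text
time_s: 1.82
tool_pos: [0.3437, 0.3836, 0.2228]
tool_rot: [180.0, -0.0, 106.7]
force: [1.8, -0.5, 0.3]
grip_width: 0.0451
```

Request:
{"method": "servo_tool", "body": {"targets": [[0,-0.055,0.0,0,0],[0,-0.11,0.01,0,0],[0,-0.165,0.019,0.0,0],[0,-0.225,0.019,0.0,0],[0,-0.225,0.019,0.0,0]]}}

```text
time_s: 2.45
tool_pos: [0.4291, 0.1704, 0.2231]
tool_rot: [179.9, 0.0, 106.5]
force: [0.1, 1.6, -0.3]
grip_width: 0.0015
```

```bash
cat >> h.py <<'E'
E0=np.array([.5616,.2152]);EY=np.radians(17.05)
B0=np.array([.5877,-.1713]);BY=np.radians(8.6)
def loc(p,o,a):
    d=np.asarray(p)[:2]-o;c,s=np.cos(a),np.sin(a);return np.array([c*d[0]+s*d[1],-s*d[0]+c*d[1]])
def glob(q,o,a):
    c,s=np.cos(a),np.sin(a);return o+np.array([c*q[0]-s*q[1],s*q[0]+c*q[1]])
def st():
    o=monitor.get_obs();p=o['tool_pos'];print('t',o['time_s'],'ext',(loc(p,E0,EY)*1e3).round(1),'box',(loc(p,B0,BY)*1e3).round(1),'z',p[2].round(4),'rot',np.round(o['tool_rot'],1),'F',o['force'].round(1),'w',round(o['grip_width'],4))
E
python3 - <<'E'
from h import *
st()
for c in ('scene','wrist'):
    r=imaging.read_camera(c);cv2.imwrite(f'pics/{c}1.png',r['frame'])
E
```

```text
t 2.45 ext [-139.9   -4. ] box [-105.8  361.6] z 0.2231 rot [179.9   0.  106.5] F [ 0.1  1.6 -0.3] w 0.0015
```

View pics/scene1.png

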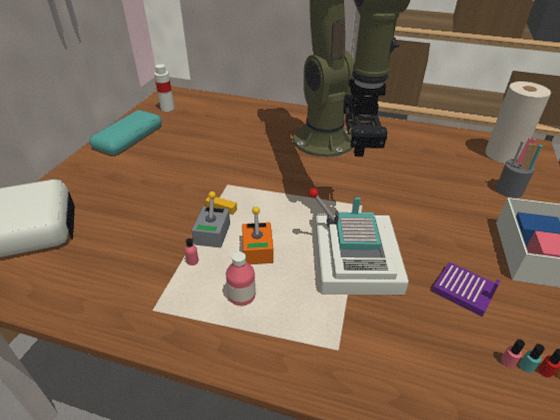

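View pics/wrist1.png

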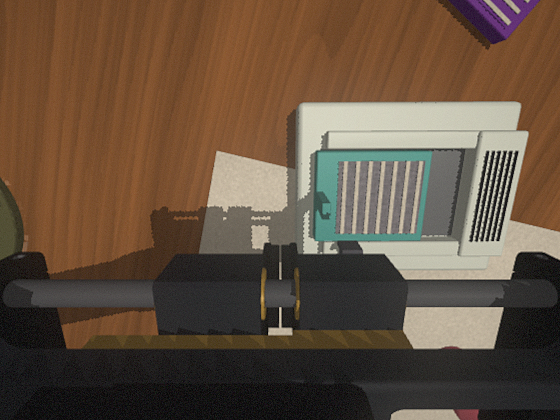

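Request:
{"method": "servo_tool", "body": {"targets": [[0,0,0,0.055,0.0],[0,0,0,0.11,0],[0,0,0,0.162,0],[0,0,0,0.162,0],[0,0,0,0.162,0]]}}

```text
time_s: 3.18
tool_pos: [0.4283, 0.1769, 0.0622]
tool_rot: [179.9, -0.0, 107.1]
force: [0.2, 0.9, -0.1]
grip_width: 0.0004
```

```bash
python3 -c "
from h import *
st()"
```

```text
t 3.175 ext [-138.7    2.5] box [-105.5  368.1] z 0.0622 rot [179.9  -0.  107.1] F [ 0.2  0.9 -0.1] w 0.0004
```

Request:
{"method": "servo_tool", "body": {"targets": [[0,-0.002,0.01,0,0],[0,-0.002,0.02,0,0],[0,-0.002,0.028,0,0],[0,-0.002,0.036,0,0],[0,-0.002,0.044,0,0]]}}

```text
time_s: 3.8
tool_pos: [0.4704, 0.1865, 0.0606]
tool_rot: [-180.0, -0.0, 107.0]
force: [-2.2, -0.4, 2.4]
grip_width: 0.0002
```

```bash
python3 - <<'E'
from h import *
st()
r=imaging.read_camera('scene');cv2.imwrite('pics/s2.png',cv2.resize(r['frame'][140:310,280:440],None,fx=3.5,fy=3.5))
E
```

```text
t 3.8 ext [-95.7  -0.7] box [-62.5 371.3] z 0.0606 rot [-180.   -0.  107.] F [-2.2 -0.4  2.4] w 0.0002
```

View pics/s2.png

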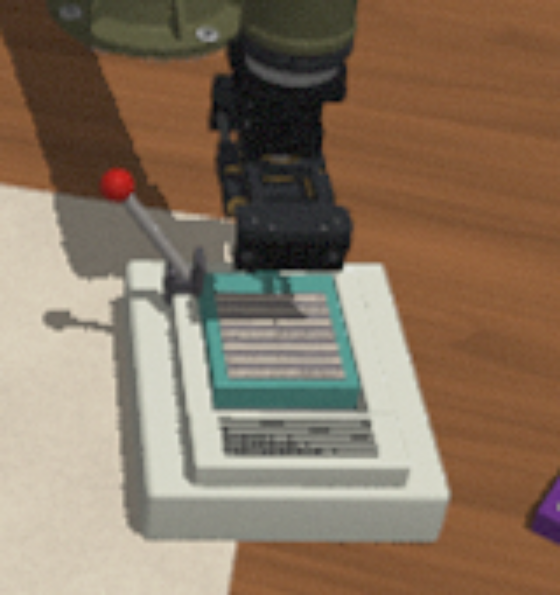

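The cassette moves with the finger (force about 2 N) and lies flat. I continue slowly.

Request:
{"method": "servo_tool", "body": {"targets": [[0,0,0.005,0,0],[0,0,0.01,0,0],[0,0,0.014,0,0],[0,0,0.017,0,0],[0,0,0.017,0,0]]}}

```text
time_s: 4.47
tool_pos: [0.4867, 0.1914, 0.0605]
tool_rot: [180.0, 0.0, 107.0]
force: [0.4, 0.7, -0.5]
grip_width: 0.0003
```

```bash
python3 - <<'E'
from h import *
st()
r=imaging.read_camera('scene');cv2.imwrite('pics/s3.png',cv2.resize(r['frame'][140:310,280:440],None,fx=3.5,fy=3.5))
E
```

```text
t 4.475 ext [-78.6  -0.8] box [-45.6 373.7] z 0.0605 rot [180.   0. 107.] F [ 0.4  0.7 -0.5] w 0.0003
```

View pics/s3.png

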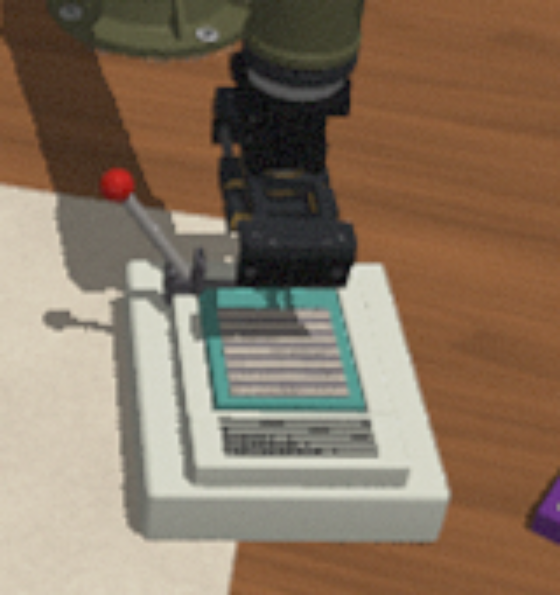

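Request:
{"method": "servo_tool", "body": {"targets": [[0,0,0.002,0,0],[0,0,0.004,0,0],[0,0,0.005,0,0],[0,0,0.006,0,0]]}}

```text
time_s: 5.03
tool_pos: [0.4919, 0.1931, 0.0605]
tool_rot: [-180.0, -0.0, 107.0]
force: [-2.9, -1.2, 1.0]
grip_width: 0.0005
```

Request:
{"method": "servo_tool", "body": {"targets": [[0,0,0.001,0,0],[0,0,0.002,0,0],[0,0,0.003,0,0]]}}

```text
time_s: 5.4
tool_pos: [0.4917, 0.1931, 0.0603]
tool_rot: [-179.6, -0.0, 107.0]
force: [-13.4, -3.5, 10.0]
grip_width: 0.0001
```

```bash
python3 - <<'E'
from h import *
st()
E
```

```text
t 5.4 ext [-73.3  -0.6] box [-40.4 374.7] z 0.0603 rot [-179.6   -0.   107. ] F [-13.4  -3.5  10. ] w 0.0001
```

Blocked at 14 N with no further travel, so it should be home. I back off, rise and check.

Request:
{"method": "servo_tool", "body": {"targets": [[0,0,-0.005,0,0],[0,0,-0.03,0,0],[0,0,-0.05,-0.02,0],[0,0,-0.05,-0.08,0],[0,0,-0.05,-0.14,0]]}}

```text
time_s: 6.02
tool_pos: [0.4471, 0.1792, 0.2022]
tool_rot: [179.9, -0.0, 107.0]
force: [0.4, 1.1, -0.1]
grip_width: 0.0003
```

Request:
{"method": "servo_tool", "body": {"targets": [[0,-0.02,0,-0.04,0],[0,-0.08,0.0,-0.04,0],[0,-0.14,0.03,-0.04,0],[0,-0.17,0.06,-0.04,0],[0,-0.17,0.06,-0.04,0]]}}

```text
time_s: 6.65
tool_pos: [0.5564, 0.0311, 0.2402]
tool_rot: [179.9, 0.2, 106.7]
force: [-0.9, 0.3, 0.4]
grip_width: 0.0002
```

```bash
python3 - <<'E'
from h import *
st()
r=imaging.read_camera('top');P=cloud(r);f=r['frame'];z=P[...,2]
cv2.imwrite('pics/t4.png',cv2.resize(f[140:290,170:400],None,fx=3.4,fy=3.4))
u=np.arange(560)[None,:]+0*np.arange(420)[:,None]; v=np.arange(420)[:,None]+0*u
ex=(u>170)&(u<285)&(v>160)&(v<285)
hsv=cv2.cvtColor(f,cv2.COLOR_BGR2HSV)
m=ex&(hsv[...,0]>75)&(hsv[...,0]<100)&(hsv[...,1]>60)&(z<.08)
q=cv2.minAreaRect(P[m][:,:2].astype(np.float32)*1000);print(q,loc(np.array(q[0])/1e3,E0,EY))
print('knob',[d for d in pinpoint('top','latch_knob')][:2])
red=ex&(z>.12)&(hsv[...,1]>150)&((hsv[...,0]<8)|(hsv[...,0]>172));k=np.nanmedian(P[red],0);print(red.sum(),k,loc(k,E0,EY))
E
```

```text
t 6.65 ext [ -58.9 -174.5] box [ -0.6 204.8] z 0.2402 rot [179.9   0.2 106.7] F [-0.9  0.3  0.4] w 0.0002
((567.1630859375, 216.5474090576172), (120.78063201904297, 99.39507293701172), 16.951251983642578) [ 0.00571365 -0.00034294]
knob [{'at': [271.7, 228.5], 'confidence': 0.63}]
35 [0.53471037 0.0901186  0.17013426] [-0.06238244 -0.11169978]
```

View pics/t4.png

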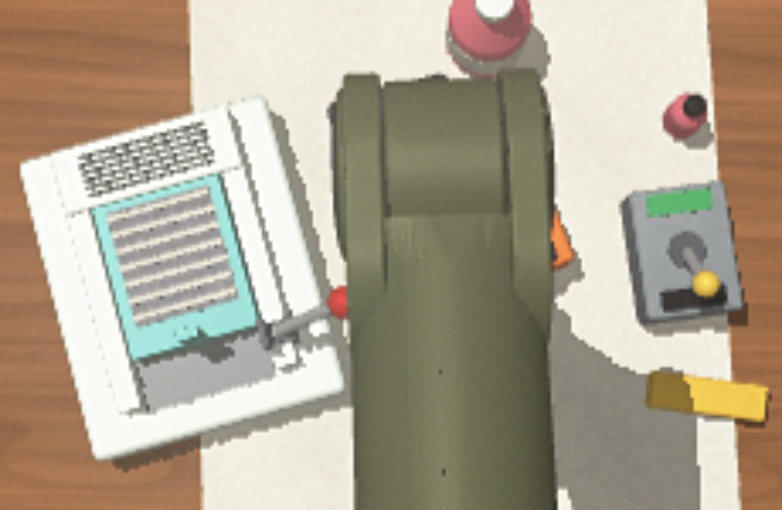

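Request:
{"method": "servo_tool", "body": {"targets": [[0,0,-0.003,0.045,0],[0,0,-0.005,0.09,0],[0,0,-0.005,0.092,0]]}}

```text
time_s: 7.12
tool_pos: [0.546, 0.0342, 0.1459]
tool_rot: [-179.7, -0.1, 107.1]
force: [-0.7, 0.4, 0.4]
grip_width: 0.0004
```

Request:
{"method": "servo_tool", "body": {"targets": [[0,0.015,0,0,0],[0,0.03,0,0,0],[0,0.042,0,0,0],[0,0.054,0,0,0],[0,0.066,0,0,0]]}}

```text
time_s: 7.75
tool_pos: [0.5301, 0.0971, 0.1489]
tool_rot: [179.9, -0.0, 107.0]
force: [0.5, -0.4, 0.5]
grip_width: 0.0002
```

```bash
python3 - <<'E'
from h import *
st()
r=imaging.read_camera('scene');cv2.imwrite('pics/s5.png',cv2.resize(r['frame'][140:310,280:440],None,fx=3.5,fy=3.5))
E
```

```text
t 7.75 ext [ -64.8 -103.7] box [-16.8 274. ] z 0.1489 rot [179.9  -0.  107. ] F [ 0.5 -0.4  0.5] w 0.0002
```

View pics/s5.png

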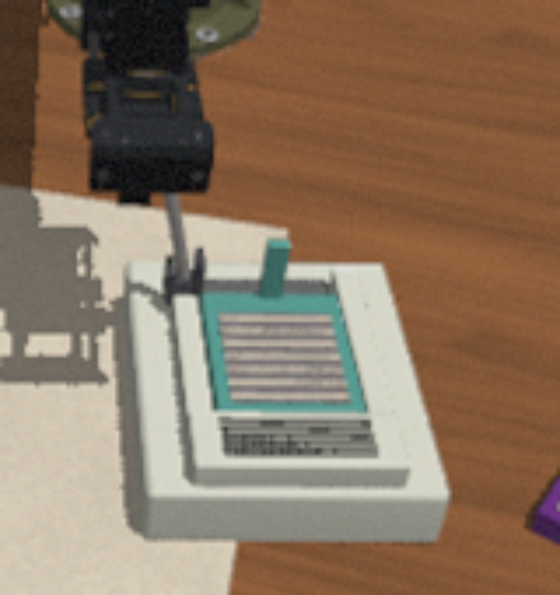

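The lever follows the finger. I push on past upright.

Request:
{"method": "servo_tool", "body": {"targets": [[0,0.01,0,0,0],[0,0.02,0,0,0],[0,0.028,0,0,0],[0,0.036,0,0,0],[0,0.036,0,0,0]]}}

```text
time_s: 8.43
tool_pos: [0.5192, 0.1313, 0.1484]
tool_rot: [-180.0, -0.0, 107.1]
force: [-0.3, 0.5, -0.1]
grip_width: 0.0007
```

```bash
python3 - <<'E'
from h import *
st()
r=imaging.read_camera('scene');cv2.imwrite('pics/s6.png',cv2.resize(r['frame'][140:310,280:440],None,fx=3.5,fy=3.5))
E
```

```text
t 8.425 ext [-65.2 -67.8] box [-22.5 309.5] z 0.1484 rot [-180.    -0.   107.1] F [-0.3  0.5 -0.1] w 0.0007
```

View pics/s6.png

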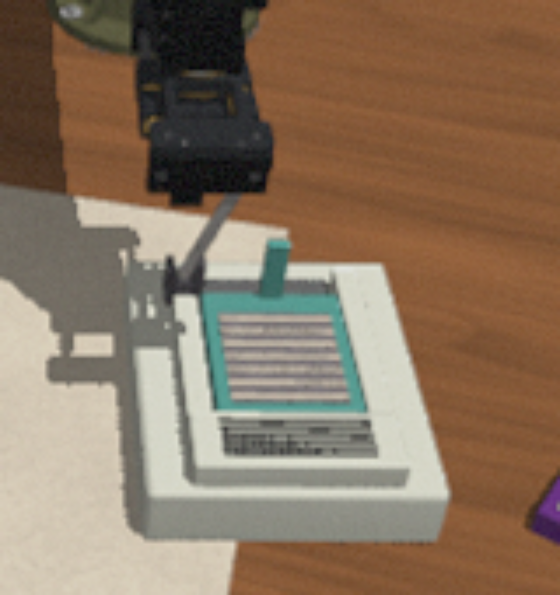

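Request:
{"method": "servo_tool", "body": {"targets": [[0,-0.01,0,-0.03,0],[0,-0.03,0,-0.08,0],[0,-0.08,0,-0.08,0.05],[0,-0.13,-0.01,-0.08,0.1],[0,-0.18,-0.02,-0.08,0.147]]}}

```text
time_s: 9.1
tool_pos: [0.5532, -0.0497, 0.2288]
tool_rot: [180.0, 0.0, 98.5]
force: [0.7, 0.1, 0.1]
grip_width: 0.0006
```

```bash
python3 - <<'E'
from h import *
st()
r=imaging.read_camera('scene');cv2.imwrite('pics/s7.png',cv2.resize(r['frame'][140:310,180:440],None,fx=3,fy=3));P=cloud(r);f=r['frame']
hsv=cv2.cvtColor(f,cv2.COLOR_BGR2HSV);z=P[...,2]
red=(hsv[...,1]>150)&((hsv[...,0]<6)|(hsv[...,0]>174))&(z>.095)&(P[...,1]>.1);k=np.nanmean(P[red],0);print(red.sum(),k,loc(k,E0,EY))
E
```

```text
t 9.1 ext [ -85.7 -250.8] box [-15.9 125.4] z 0.2288 rot [180.    0.   98.5] F [0.7 0.1 0.1] w 0.0006
59 [0.50056296 0.22365327 0.12156286] [-0.05587587  0.02597817]
```

View pics/s7.png

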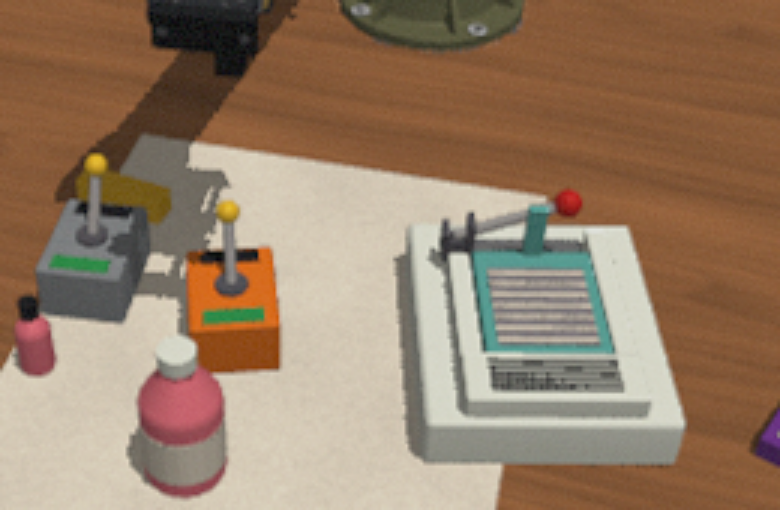

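Latch closed: the knob is at extractor y +26 mm, as specified. Next, the grey box (left, with polish and buffer beside it).

Request:
{"method": "servo_tool", "body": {"targets": [[0,-0.03,-0.02,0,0],[0,-0.075,-0.045,0,0],[0,-0.12,-0.069,0,0],[0,-0.12,-0.069,0.0,0]]}}

```text
time_s: 9.65
tool_pos: [0.5006, -0.1821, 0.229]
tool_rot: [180.0, 0.1, 98.1]
force: [-0.3, 0.1, -0.1]
grip_width: 0.0002
```

```bash
python3 - <<'E'
from h import *
st()
r=imaging.read_camera('scene');cv2.imwrite('pics/s8.png',cv2.resize(r['frame'][140:290,150:300],None,fx=4,fy=4));P=cloud(r);f=r['frame']
hsv=cv2.cvtColor(f,cv2.COLOR_BGR2HSV);z=P[...,2]
m=(hsv[...,1]>130)&(hsv[...,0]>18)&(hsv[...,0]<32)&(z>.09)&(z<.13)&(P[...,1]<-.1);k=np.nanmean(P[m],0);print(m.sum(),k,loc(k,B0,BY))
E
```

```text
t 9.65 ext [-174.8 -362. ] box [-87.7   2.3] z 0.229 rot [1.80e+02 1.00e-01 9.81e+01] F [-0.3  0.1 -0.1] w 0.0002
44 [ 0.5625568  -0.17325853  0.11218808] [-0.02515337  0.00182329]
```

View pics/s8.png

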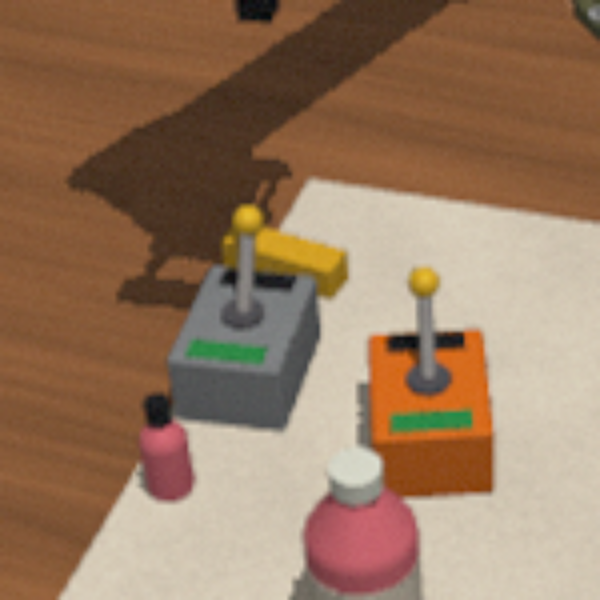

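Request:
{"method": "servo_tool", "body": {"targets": [[0,0,0,0.055,0],[0,0,0,0.11,0],[0,0,0,0.13,0],[0,0,0.0,0.13,0],[0,0,0.015,0.13,0]]}}

```text
time_s: 10.32
tool_pos: [0.5188, -0.174, 0.0997]
tool_rot: [179.9, -0.0, 98.6]
force: [-0.4, -0.2, -0.2]
grip_width: 0.0002
```

Request:
{"method": "servo_tool", "body": {"targets": [[0,0,0.01,0,0],[0,0,0.018,0,0],[0,0,0.026,0,0],[0,0,0.034,0,0]]}}

```text
time_s: 10.82
tool_pos: [0.5515, -0.1695, 0.0986]
tool_rot: [-180.0, -0.0, 98.6]
force: [-2.1, -0.3, 0.8]
grip_width: 0.0006
```

```bash
python3 - <<'E'
from h import *
st()
r=imaging.read_camera('scene');cv2.imwrite('pics/s9.png',cv2.resize(r['frame'][140:290,150:300],None,fx=4,fy=4))
E
```

```text
t 10.825 ext [-122.4 -364.8] box [-35.5   7.2] z 0.0986 rot [-180.    -0.    98.6] F [-2.1 -0.3  0.8] w 0.0006
```

View pics/s9.png

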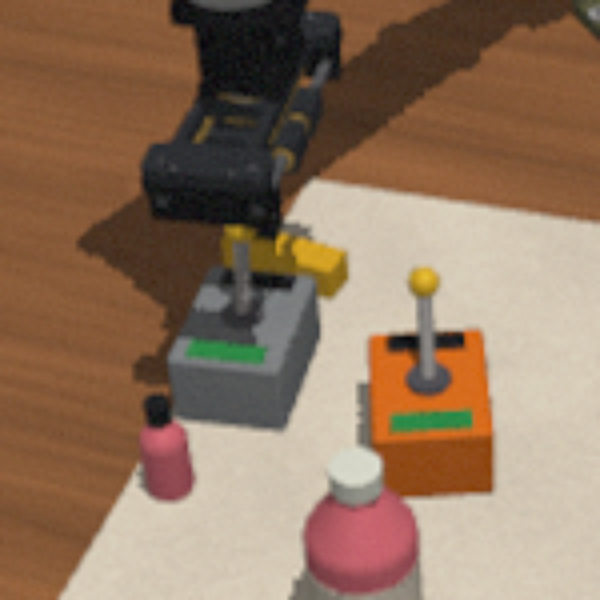

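Request:
{"method": "servo_tool", "body": {"targets": [[0,-0.003,0.006,0,0],[0,-0.006,0.011,0,0],[0,-0.006,0.016,0,0],[0,-0.006,0.016,0,0]]}}

```text
time_s: 11.38
tool_pos: [0.5686, -0.1727, 0.0986]
tool_rot: [180.0, 0.0, 98.6]
force: [0.2, -0.7, -0.4]
grip_width: 0.0003
```

```bash
python3 - <<'E'
from h import *
st()
r=imaging.read_camera('scene');cv2.imwrite('pics/s10.png',cv2.resize(r['frame'][140:290,150:300],None,fx=4,fy=4))
E
```

```text
t 11.375 ext [-107.  -372.9] box [-19.1   1.5] z 0.0986 rot [180.    0.   98.6] F [ 0.2 -0.7 -0.4] w 0.0003
```

View pics/s10.png

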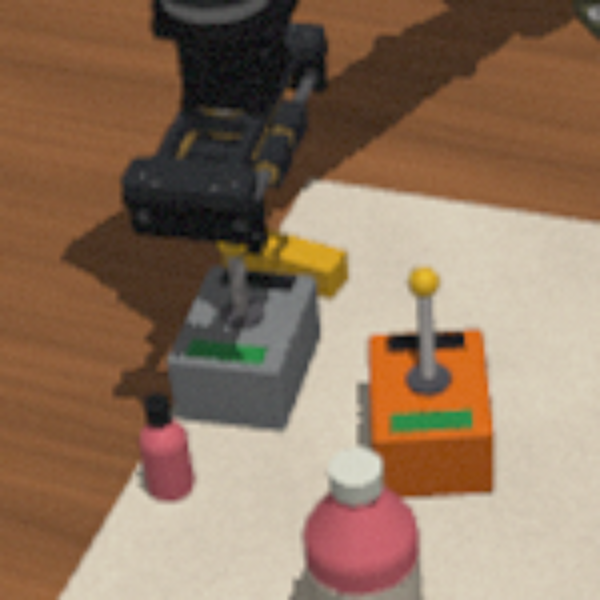

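Request:
{"method": "servo_tool", "body": {"targets": [[0,0,0.005,0,0],[0,0,0.009,0,0],[0,0,0.009,0,0]]}}

```text
time_s: 11.8
tool_pos: [0.5773, -0.1712, 0.0986]
tool_rot: [180.0, 0.0, 98.6]
force: [-0.9, -0.6, -0.9]
grip_width: 0.0008
```

Request:
{"method": "servo_tool", "body": {"targets": [[0,0,-0.01,0,0],[0,0,-0.035,-0.02,0],[0,0,-0.05,-0.08,0],[0,0,-0.05,-0.14,0],[0,0.03,-0.06,-0.14,0]]}}

```text
time_s: 12.42
tool_pos: [0.5148, -0.1543, 0.2437]
tool_rot: [179.5, 0.2, 98.3]
force: [-0.3, 1.3, -0.7]
grip_width: 0.0005
```

```bash
python3 - <<'E'
from h import *
st()
r=imaging.read_camera('scene');cv2.imwrite('pics/s11.png',cv2.resize(r['frame'][140:320,170:420],None,fx=3.2,fy=3.2));P=cloud(r);f=r['frame']
hsv=cv2.cvtColor(f,cv2.COLOR_BGR2HSV);z=P[...,2]
m=(hsv[...,1]>130)&(hsv[...,0]>18)&(hsv[...,0]<32)&(z>.09)&(z<.13)&(P[...,1]<-.1);k=np.nanmean(P[m],0);print(m.sum(),k,loc(k,B0,BY))
red=(hsv[...,1]>150)&((hsv[...,0]<6)|(hsv[...,0]>174))&(z>.095)&(P[...,1]>.1);k=np.nanmean(P[red],0);print(red.sum(),k,loc(k,E0,EY))
r=imaging.read_camera('top');P=cloud(r);f=r['frame'];z=P[...,2]
hsv=cv2.cvtColor(f,cv2.COLOR_BGR2HSV)
u=np.arange(560)[None,:]+0*np.arange(420)[:,None]; v=np.arange(420)[:,None]+0*u
def rect(m,n):
    q=cv2.minAreaRect(P[m][:,:2].astype(np.float32)*1000);print(n,m.sum(),q,loc(np.array(q[0])/1e3,E0,EY))
ex=(u>170)&(u<285)&(v>160)&(v<285)
rect(ex&(hsv[...,0]>75)&(hsv[...,0]<100)&(hsv[...,1]>60)&(z<.08),'cass')
for n,a in (('polish',(360,382,163,186)),('buffer',(355,402,245,268)),('rem',(298,332,128,168))):
    rect((u>a[0])&(u<a[1])&(v>a[2])&(v<a[3])&(z>.015)&(z<.18),n)
E
```

```text
t 12.425 ext [-153.1 -339.5] box [-69.6  27.7] z 0.2437 rot [179.5   0.2  98.3] F [-0.3  1.3 -0.7] w 0.0005
44 [ 0.62400066 -0.16380862  0.11300102] [0.03701273 0.00197892]
58 [0.50032879 0.22379862 0.12123599] [-0.05605712  0.0261858 ]
cass 606 ((567.3776245117188, 216.82688903808594), (120.73036193847656, 99.6178207397461), 16.834747314453125) [ 0.00600071 -0.00013865]
polish 124 ((695.3760375976562, -173.3325958251953), (28.072195053100586, 23.145570755004883), 45.83476257324219) [ 0.01397634 -0.41068025]
buffer 103 ((480.4493408203125, -169.38967895507812), (42.5275993347168, 27.926332473754883), 82.6904525756836) [-0.19034808 -0.3438928 ]
rem 581 ((760.1983032226562, -17.893478393554688), (62.66941452026367, 61.98149871826172), 22.81568717956543) [ 0.12152532 -0.28107908]
```

View pics/s11.png

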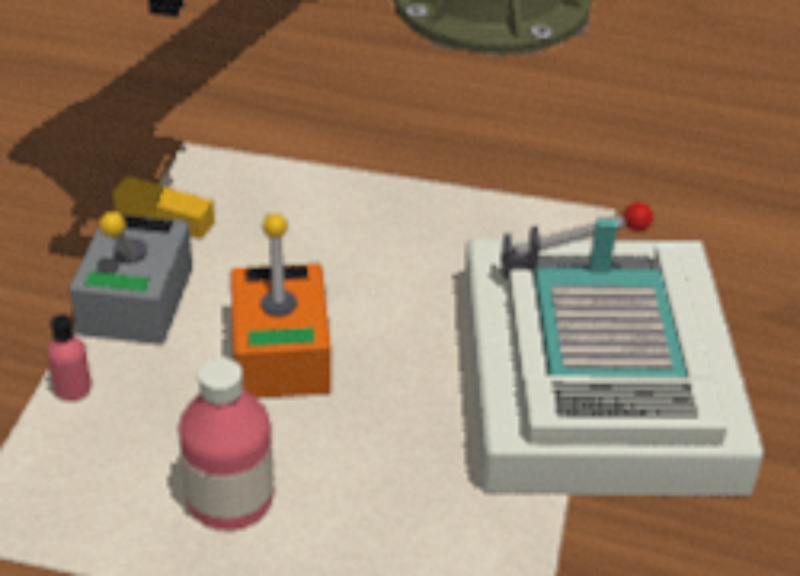

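The toggle is over (knob at box x +37 mm on its visible surface, against -25 before), the latch is closed, the cassette is home and the bystanders have not moved. The buffer is partly hidden by the arm in the top view, but its visible edges match the start. The arm is clear, so I hand in.

```bash
python3 -c "
from h import *
print(ticket.sign_off())"
```

```text
the job is handed in; nothing more can be done
None
```

I pushed the cassette home, flipped the latch over the tab, flipped the toggle on the grey box to green, and handed the job in at about 12.5 s. `sign_off` gives no verdict.

| Item | Last measurement | Expected |
|---|---|---|
| Cassette, x in the extractor's frame | about +6 mm, lying flat | +5 mm (home) |
| Latch knob, beyond the slot's middle | +26 mm | +26 mm (closed) |
| Toggle knob's visible surface, x in the box's frame | +37 mm (before the push: -25 mm) | green side (+x) |

- **Cassette:** it stopped against the back stop at about 14 N.
- **Bystanders:** polish and remover were within 1 mm of their start positions.
- **Not fully checked:** in the last top view the arm hid half of the buffer, so I could only match its visible part to the start. It looked unmoved in the scene view.
- **Arm:** it was clear of everything, with TCP at z 0.24 m.

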